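# Reset the tripped breaker under the push-push hatch of the bench power box

### The job

One of the three breakers under the hatch of the grey bench power box has tripped: press the hatch down once at its thumb ring until it bottoms, let go, and see that it pops open and stays open on its own with nothing touching the box. Then push in the reset button that stands higher than its two neighbours, fully home until it clicks and stays in. It is all fingertip work: pick nothing up, leave the hatch open and leave the tools lying round the box where they are.

Things in the scene. Friction and masses are not known exactly. Their poses are not given: they have to be found in the camera images.
- power_box: Grey bench power box, 118 mm deep (its x), 236 wide (its y), 70 high, fixed to the bench; two round outlets on top of its +y part, the hatch in the top of its -y part. Origin: centre of its underside; x points from its front to the hinge side, z up. Under the hatch: a compartment 90 (x) by 136 (y) mm, 32 deep at the breaker panel, its rim level with the box's top.
- hatch_pad (a point): Centre of the raised thumb ring (27 mm across) on the hatch's upper face: the place to press; moves with the hatch. Shut, it is level with the box's top, 64 mm in front of the hinge line, 24 mm behind the hatch's front edge. The hatch is a grey lid 87 x 133 x 4 mm, flush in the top; the solid rim begins at its edge, so keep the finger on the lid.
- hatch_hinge (a point): Middle of the hatch's hinge line (along the box's y), at its rear edge, level with the box's top; fixed. The swinging hatch reaches 90 mm above the top in front of this line; fully open it stands 70 mm above the top and leans 55 mm back behind the line.
- hatch (a joint): Hatch angle, rad: latched and flush 0 to 0.01, negative pressed down (stop at -0.085, 5.4 mm at the ring), 2.25 fully open. A push-push catch holds it: 3 to 4 N at the ring push it down; once it has been below -0.07 (4.5 mm) and is let go, a damped spring swings it fully open in about 2 s and holds it there. Pushing it shut latches it again.
- catch_pin (a joint): Sideways position in m of the small steel follower pin of the catch, inside the box: about 0 while latched, up to +0.007 while the hatch is being pressed, 0 to +0.001 after it has popped. It goes below -0.003 only when the open hatch is pushed shut a second time.
- reset_button_top (a point): Top centre of the tripped breaker's reset button: white, round, 13 mm across, on a black 26 mm base with a steel collar, under the hatch; moves with the button. Tripped, it is 55 mm above the bench, 15 below the rim, 7 higher than its two neighbours. The three breakers stand in a row along the box's y, 36 mm apart, 45 mm in front of the hinge line; which one is tripped varies.
- reset_button (a joint): How far the tripped button is pushed in, in m: 0 tripped, 0.008 the bottom stop. Its spring pushes back with 2 to 3 N, a few N more as it clicks at 0.007; let go, it then stays at about 0.0067 (level with its neighbours); let go earlier, it springs out again.
- breaker_b: A sound breaker, same look, its button already in (top 48 mm above the bench) and immovable. Origin: centre of its base on the panel, 38 mm above the bench.
- breaker_c: The other sound breaker, same look and size. Origin as for the first.
- glue_pen: Blue and black hot-glue pen, loose, 225 mm long, 44 mm wide, 36 mm high, lying beside the box on its +y side; origin under its centre. Leave it where it is.
- driver: Screwdriver with an amber handle, loose, 193 mm long, 27 mm thick, lying in front of the box; origin under its centre. Leave it where it is.
- masking_tape: Roll of cream masking tape, loose, 100 mm across, 25 mm high, lying flat beside the box on its -y side; origin under its centre. Leave it where it is.

How it is judged:
On the way, in this order (a step that is already met when the one before it is completed fails the run):
1. the hatch is pressed down until its catch lets go (value of joint hatch below -0.06 rad), for 0.02 s.
2. the hatch has popped fully open and stays open by itself for half a second, nothing of the robot touching the box (value of joint hatch above 2 rad and velocity of joint hatch below 0.1 rad/s and contact force between each of the arm, the fingers and power_box below 0.2 N), for 0.5 s.
3. the tripped button is pushed fully home (value of joint reset_button above 0.0062 m), for 0.2 s.
At the end, for the whole second after the job is handed in: The hatch stands open by itself (beyond 2.0 rad), the tripped breaker's button stays in (at least 6 of its 8 mm), and glue pen, screwdriver and tape roll lie within 20 mm of where they were (value of joint hatch above 2 rad and velocity of joint hatch below 0.1 rad/s and value of joint reset_button above 0.006 m and distance of each of glue_pen, driver, masking_tape from where it was at the start of the episode below 0.02 m); the robot touches nothing.
It fails at once if the hatch is pressed shut a second time (value of joint catch_pin below -0.003 m).
It fails at once if the glue pen, the screwdriver or the tape roll is lifted or shoved more than 20 mm (distance of any of glue_pen, driver, masking_tape from where it was at the start of the episode above 0.02 m).
It also fails if it takes over 40 s, if anything falls off the work surface, if the arm or the gripper's body presses on something with over 40 N, if the wrist force passes 120 N, or if a joint passes its speed limit or range.

### The arm

A 7-joint arm with a two-finger parallel gripper is mounted at the origin on the work surface; the furniture and walls round the work are solid. World frame = base frame: x ahead of the robot, y to its left, z up, the work surface at z = 0. Lengths are in m, angles in rad, forces in N, time in s.
With the tool pointing down it reaches from about 0.425 to 0.875 m from the base axis. Payload 4.7 kg.
Tool frame: the origin (TCP) lies at the very end of the fingers, on their centre line; the grasp point (between the pads) lies 19 mm behind it; x points along the fingers, z is the direction in which the jaws open and shut, and the axes are right-handed (so a half turn about x gives the same grasp; the last joint's range is limited). The gripper opens to 87 mm and grips with 3 to 60 N. Pads are 19 mm wide; open, the fingers measure 117 mm over their backs; the gripper's body (75 mm by 190 mm) begins 51 mm behind the grasp point.
Start: joints at [1.17, 0.321, -0.07, 1.45, 0.023, 1.371, -0.057], TCP at [0.262, -0.595, 0.223] pointing down, gripper open.
Joint ranges: [-2.86, 2.86], [-0.3, 2.09], [-1.38, 1.24], [0.06, 2.45], [-1.56, 4.7], [0.09, 2.05], [-2.69, 2.69]. Speed limits (rad/s): [2.57, 2.57, 3.14, 3.14, 3.14, 3.14, 3.14].

### API

Orientations are given as [roll, pitch, yaw] about the fixed x, y, z axes, in that order (R = Rz(yaw) Ry(pitch) Rx(roll)).
In Python, from station import get_state, grab_frame, get_calibration, hand_in gives the robot as it stands. The module is installed in compiled form; this text tells all that it offers.
- The arm moves only by the shell command python3 -m crank 'ROWS' [OPENING] [FORCE]. ROWS is JSON, a list of rows, each an object of numbers: "tx", "ty", "tz": the shift along the tool's x, y, z in units of 40 mm (1.0 is 40 mm); "wx", "wy", "wz": the turn, a rotation vector about the tool's x, y, z in units of 6 degrees (1.0 is 6 degrees). In form: [{"tx": .., "ty": .., "tz": .., "wx": .., "wy": .., "wz": ..}, ...]. A call has 1 to 8 rows; each row is the pose to reach, as a shift and turn from the pose commanded when the call began, along the tool's axes at that moment; what a row does not reach only later rows make up. A row lasts 1/12 s, in which the tool goes at most 41.7 mm and 7.16 degrees, less where a joint would pass 70% of its speed; a pose out of reach is approached as far as the arm can. A call with a gripper value outside its range is refused whole. OPENING is the finger opening in mm, from 0 to 87, set as the call begins (- or left out, the last holds). The fingers move at their own pace and stop on an object; FORCE is the grip in N (left out, the last holds). Time passes only in rows, so rows that repeat a pose let the fingers close. It gives the time, the measured TCP pose, the force and the opening at its end, in the units of the state.
- get_state(): the state, without advancing time (a new reading comes with each control period).
- grab_frame(name): name is "scene" or "top" or "wrist"; returns the picture (400x640x3 uint8, blue, green, red); there is no depth.
- get_calibration(name): a dict with "vertical_fov" (degrees; the focal length in pixels is half the picture's height over the tangent of half this angle, whatever the lens; pixels are square), "cx", "cy" (the principal point, pixels), "R" (3x3) and "t" (3): a world point X has camera coordinates R X + t. Camera axes: x right, y down, z forward; pixel columns grow to the right and rows downward; lengths in m; the calibration is good to about 2 mm. A picture is of the moment at which its call begins: read the wrist's pose just before it. get_calibration takes no time and is no camera call; for the wrist camera it gives the pose at the moment of the call.
- hand_in(): hands the job in, once; it reports no verdict.
The state is a dict: "time": time; "joint_positions": joint angles; "dq": joint speeds; "effort": joint torques, N m; "position": TCP position; "tool_rot": TCP orientation; "contact_force": force on the tool from outside, world axes, zero at the start; "ft_torque": the same for the moment, N m; "width": opening from 0.0 (shut) to 1.0 (fully open).
Only numpy, scipy, OpenCV 4.12 (cv2) and the standard library are available. Lean on these libraries where they do the work, as an engineer would, in place of code of your own. Each camera call takes 0.05 s, during which the arm holds its last target. There are 200 camera calls.

## Working session

There is one attempt and no reset: what is moved stays moved. The work goes in short steps, Python scripts to look and compute and a shell command to move; the robot and the scene stay as the last step left them, time stands still between calls to the robot, and variables do not carry over. Pictures are saved under pics/ and viewed, about 8 in all and at most 12, crops included, and the job is handed in when it is done.

```bash
mkdir -p pics
cat > h.py <<'E'
import numpy as np, cv2
from station import *
from scipy.spatial.transform import Rotation as Ro
def f_(c): return 200/np.tan(np.radians(c["vertical_fov"])/2)
def px2w(c,u,v,z):
    R=np.array(c["R"]);t=np.array(c["t"]);f=f_(c)
    d=R.T@np.array([(u-c["cx"])/f,(v-c["cy"])/f,1]);o=-R.T@t
    return o+d*(z-o[2])/d[2]
def w2px(c,X):
    p=np.array(c["R"])@np.array(X)+np.array(c["t"]);f=f_(c)
    return p[:2]/p[2]*f+[c["cx"],c["cy"]]
def tool(dw):
    s=get_state();R=Ro.from_euler('xyz',s["tool_rot"]).as_matrix()
    return R.T@np.array(dw)/0.04
E
python3 - <<'E'
from h import *
s=get_state();print(s)
for n in("top","scene"):
    c=get_calibration(n);print(n,c);cv2.imwrite(f"pics/{n}0.png",grab_frame(n))
E
```

```text
{'time': 0.0, 'joint_positions': array([ 1.17009935,  0.32184562, -0.07009682,  1.4516721 ,  0.02264325,
        1.37079395, -0.05693798]), 'dq': array([ 2.53858025e-05,  8.34360439e-04, -5.95525829e-04,  6.46804845e-04,
       -5.12261497e-04, -9.78204648e-04, -2.49430724e-05]), 'effort': array([-5.03824904e-04, -4.91292679e+01, -4.04128404e-01, -3.12524593e+01,
       -6.39816304e-02,  4.37782297e-02,  1.80176758e-04]), 'position': array([ 0.26167696, -0.59439675,  0.22144839]), 'tool_rot': array([-3.07092137,  1.56886449,  2.05627722]), 'contact_force': array([-0.13278085, -1.03754941,  0.21218373]), 'ft_torque': array([ 0.04746103, -0.00257726,  0.02178807]), 'width': 1.000553246028955}
top {'vertical_fov': 47.82297045545065, 'cx': 318.5614408030746, 'cy': 192.47791787751626, 'R': array([[ 0.013641  , -0.9998952 ,  0.00484928],
       [-0.99107834, -0.01416344, -0.13252593],
       [ 0.13258072, -0.00299824, -0.99116768]]), 't': array([0.03103462, 0.55617384, 0.92124555])}
scene {'vertical_fov': 48.19322315819373, 'cx': 321.65442469507303, 'cy': 200.65206148466245, 'R': array([[-0.60738095, -0.79415205, -0.0202708 ],
       [-0.54777254,  0.43715358, -0.71333162],
       [ 0.57535522, -0.42216025, -0.70053344]]), 't': array([0.35330325, 0.32326199, 0.77040638])}
```

View pics/top0.png

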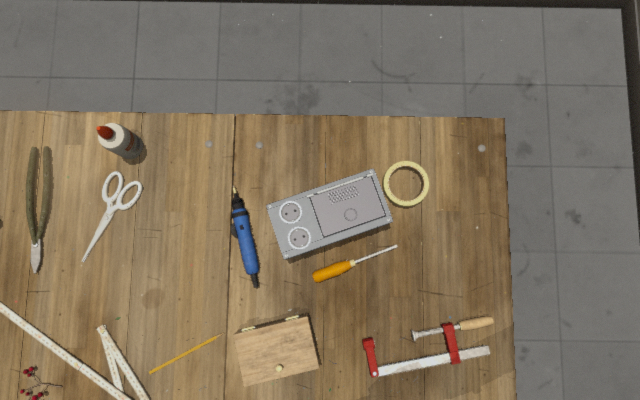

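View pics/scene0.png

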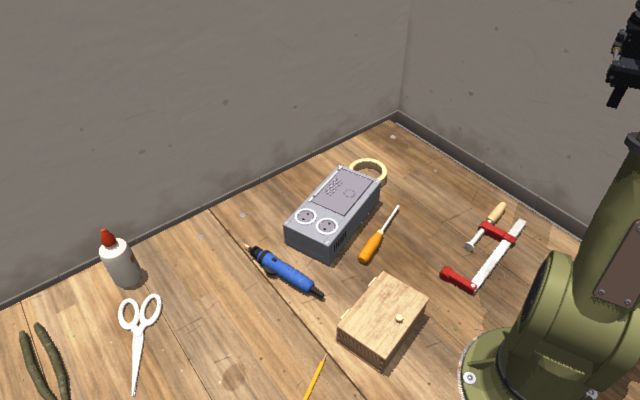

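The top view shows the box with its hatch at about (345,205), the ring at about (350,214), the pen at (245,240), the driver at (350,265) and the tape at (406,184). I'll enlarge this for an accurate fit.

Run:
```python
from h import *
im=cv2.imread("pics/top0.png")[155:275,255:405]
cv2.imwrite("pics/c1.png",cv2.resize(im,None,fx=5,fy=5,interpolation=cv2.INTER_CUBIC))
```

```text
(no output)
```

View pics/c1.png

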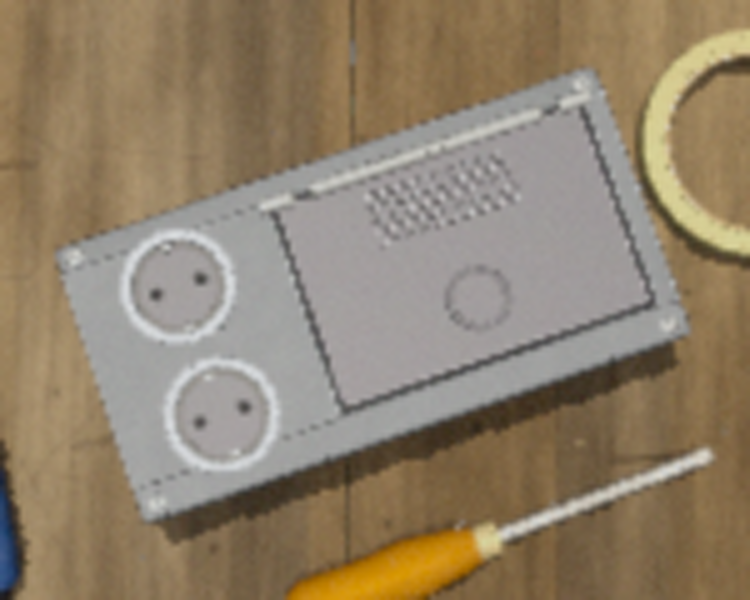

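The crop gives box corners at about (58,252), (595,70), (690,333) and (147,522), and the ring centre at (479,297).

Run:
```python
from h import *
c=get_calibration("top")
g=lambda u,v:px2w(c,u/5+255-.4,v/5+155-.4,.07)
bl,br,fr,fl=[g(*p) for p in((58,252),(595,70),(690,333),(147,522))]
n=np.linalg.norm
print("w",n(bl-br),n(fl-fr),"d",n(bl-fl),n(br-fr))
ctr=(bl+br+fr+fl)/4
y=(bl-br)+(fl-fr);y/=n(y);x=np.array([y[1],-y[0],0]);yaw=np.arctan2(x[1],x[0])
print("ctr",ctr,"yaw",yaw)
for nm,p in dict(ring=(479,297),h1=(262,207),h2=(592,97),f1=(345,410),f2=(653,303)).items():
    P=g(*p);print(nm,P,"box:",(P-ctr)@x*1e3,(P-ctr)@y*1e3)
s=get_state();print(Ro.from_euler('xyz',s["tool_rot"]).as_matrix())
R=g(479,297);print("r",n(R[:2]))
print("scene check",w2px(get_calibration("scene"),R))
cs=get_calibration("wrist");print(cs)
```

```text
w 0.23324459417157187 0.23288021766880773 d 0.11531962795419122 0.11480568994992568
ctr [0.50911605 0.01632274 0.07      ] yaw 0.34532084562028126
ring [ 0.50794408 -0.02658563  0.07      ] box: -15.627209395793319 -39.97864512974312
h1 [0.5436497  0.06247281 0.07      ] box: 48.11675918118531 31.736100249104442
h2 [ 0.59132036 -0.0728619   0.07      ] box: 47.16265605113071 -111.74583032922757
f1 [0.46132499 0.02747234 0.07      ] box: -41.195684177375355 26.668616056961305
f2 [ 0.50648946 -0.09753694  0.07      ] box: -41.012874221495245 -106.24908526377892
[[-7.82436933e-04  9.15187701e-01  4.03027121e-01]
 [ 1.52917193e-03  4.03027868e-01 -9.15186429e-01]
 [-9.99998525e-01 -9.97779025e-05 -1.71482323e-03]]
r 0.5086393460201906
scene check [349.79024552 193.43894614]
{'vertical_fov': 62.03677919097124, 'cx': 318.70471617706164, 'cy': 198.58437877584836, 'R': array([[ 0.40249659, -0.91541856, -0.00231566],
       [-0.87386803, -0.38497844,  0.29689437],
       [-0.2726741 , -0.11747539, -0.95490752]]), 't': array([-0.64939737, -0.03510453,  0.39133651])}
```

Box size, ring and hinge all match the given dimensions to about 2 mm. I'll shut the fingers and move over the ring at a safe height, with the jaw axis along the box's y.

```bash
python3 -m crank '[{"ty":5.7,"tz":-5.25,"wx":0.7},{"ty":5.7,"tz":-5.25,"wx":0.7},{"ty":5.7,"tz":-5.25,"wx":0.7},{"ty":5.7,"tz":-5.25,"wx":0.7},{"ty":5.7,"tz":-5.25,"wx":0.7},{"ty":5.7,"tz":-5.25,"wx":0.7},{"ty":5.7,"tz":-5.25,"wx":0.7},{"ty":5.7,"tz":-5.25,"wx":0.7}]' 0 20
python3 - <<'E'
from h import *
s=get_state();print(s["position"],tool(np.array([.508,-.027,.2])-s["position"]))
R=Ro.from_euler('xyz',s["tool_rot"]).as_matrix();print(R)
E
```

```text
[ 0.26171475 -0.59444915  0.22155932] [  0.55585789  11.35243002 -10.50062884]
[[-7.82436933e-04  9.15187701e-01  4.03027121e-01]
 [ 1.52917193e-03  4.03027868e-01 -9.15186429e-01]
 [-9.99998525e-01 -9.97779025e-05 -1.71482323e-03]]invalid input at $[0]: expected keys tx, ty, tz, wx, wy, wz
```

All keys are required in each row.

```bash
python3 -m crank '[{"tx":0,"ty":0.8,"tz":-0.7,"wx":0.7,"wy":0,"wz":0},{"tx":0,"ty":1.5,"tz":-1.4,"wx":0.7,"wy":0,"wz":0},{"tx":0,"ty":2.3,"tz":-2.1,"wx":0.7,"wy":0,"wz":0},{"tx":0,"ty":3.0,"tz":-2.8,"wx":0.7,"wy":0,"wz":0},{"tx":0,"ty":3.8,"tz":-3.5,"wx":0.7,"wy":0,"wz":0},{"tx":0,"ty":4.5,"tz":-4.2,"wx":0.7,"wy":0,"wz":0},{"tx":0,"ty":5.3,"tz":-4.9,"wx":0.7,"wy":0,"wz":0},{"tx":0,"ty":5.7,"tz":-5.25,"wx":0.7,"wy":0,"wz":0}]' 0 20
python3 - <<'E'
from h import *
s=get_state();print(s["position"],s["joint_positions"],tool(np.array([.508,-.027,.2])-s["position"]))
R=Ro.from_euler('xyz',s["tool_rot"]).as_matrix();print(R)
E
```

```text
time: 0.77
position: [0.388, -0.3054, 0.2224]
tool_rot: [2.57, 1.569, 1.347]
contact_force: [-0.2, -0.3, 0.1]
width: 0.476
[ 0.38800447 -0.30543767  0.22243002] [ 8.91562111e-01  6.40167550e-04 -2.76261578e-01  1.81864272e+00
 -1.37439528e-03  1.32295584e+00 -6.08136430e-01] [ 0.5729003   5.18797148 -5.52496304]
[[ 3.62276898e-04  9.40389605e-01  3.40098896e-01]
 [ 1.58940024e-03  3.40097947e-01 -9.40388675e-01]
 [-9.99998671e-01  8.81234360e-04 -1.37144584e-03]]
```

```bash
python3 -m crank '[{"tx":0,"ty":0.7,"tz":-0.7,"wx":0,"wy":0,"wz":0},{"tx":0,"ty":1.4,"tz":-1.4,"wx":0,"wy":0,"wz":0},{"tx":0,"ty":2.1,"tz":-2.1,"wx":0,"wy":0,"wz":0},{"tx":0,"ty":2.8,"tz":-2.8,"wx":0,"wy":0,"wz":0},{"tx":0,"ty":3.4,"tz":-3.5,"wx":0,"wy":0,"wz":0},{"tx":0,"ty":4.1,"tz":-4.2,"wx":0,"wy":0,"wz":0},{"tx":0,"ty":4.8,"tz":-4.9,"wx":0,"wy":0,"wz":0},{"tx":0.5,"ty":5.2,"tz":-5.5,"wx":0,"wy":0,"wz":0}]'
python3 - <<'E'
from h import *
c=get_calibration("wrist");cv2.imwrite("pics/w1.png",grab_frame("wrist"))
s=get_state();print(s["position"],tool(np.array([.508,-.027,.08])-s["position"]),w2px(c,[.508,-.027,.07]))
E
```

```text
time: 1.43
position: [0.512, -0.0303, 0.2057]
tool_rot: [1.241, 1.563, 0.015]
contact_force: [0.3, 0.4, 0.9]
width: 0.009
[ 0.50908459 -0.02357991  0.19998702] [ 2.99917654 -0.05959675  0.08653071] [313.23588987 192.23750928]
```

View pics/w1.png

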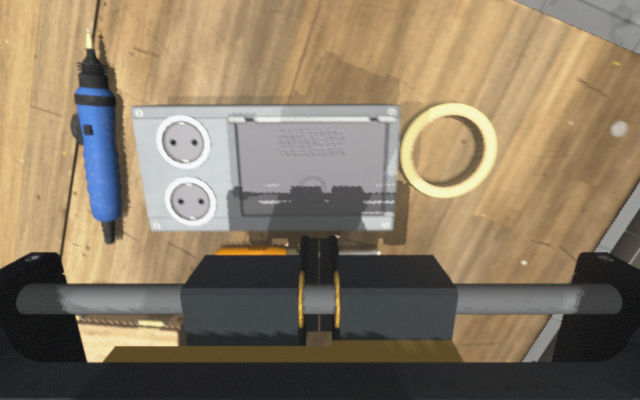

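The ring is at (313,188) against a predicted (313,192), so the fit is right within about 3 mm. The tool is aligned with the box. Descending.

```bash
python3 -m crank '[{"tx":0.8,"ty":0,"tz":0.1,"wx":0,"wy":0,"wz":0},{"tx":1.6,"ty":0,"tz":0.1,"wx":0,"wy":0,"wz":0},{"tx":2.3,"ty":0,"tz":0.1,"wx":0,"wy":0,"wz":0},{"tx":2.8,"ty":0,"tz":0.1,"wx":0,"wy":0,"wz":0},{"tx":2.9,"ty":0,"tz":0.1,"wx":0,"wy":0,"wz":0},{"tx":2.9,"ty":0,"tz":0.1,"wx":0,"wy":0,"wz":0},{"tx":2.9,"ty":0,"tz":0.1,"wx":0,"wy":0,"wz":0}]'
python3 - <<'E'
from h import *
s=get_state();print(s["position"],tool(np.array([.509,-.026,.07])-s["position"]),s["contact_force"])
E
```

```text
time: 2.07
position: [0.5102, -0.0377, 0.0873]
tool_rot: [1.217, 1.57, -0.012]
contact_force: [0.3, -0.8, 0.1]
width: 0.004
[ 0.5101788  -0.03765971  0.08734372] [ 0.43356363  0.06947776 -0.28466616] [ 0.30130092 -0.76530075  0.10946576]
```

```bash
python3 -m crank '[{"tx":0.1,"ty":0.07,"tz":-0.28,"wx":0,"wy":0,"wz":0},{"tx":0.3,"ty":0.07,"tz":-0.28,"wx":0,"wy":0,"wz":0},{"tx":0.3,"ty":0.07,"tz":-0.28,"wx":0,"wy":0,"wz":0},{"tx":0.3,"ty":0.07,"tz":-0.28,"wx":0,"wy":0,"wz":0}]'
python3 - <<'E'
from h import *
s=get_state();print(s["position"],tool(np.array([.509,-.026,.07])-s["position"]),s["contact_force"])
E
```

```text
time: 2.4
position: [0.5088, -0.0266, 0.075]
tool_rot: [0.409, 1.57, -0.82]
contact_force: [0.4, -0.9, -0.1]
width: 0.003
[ 0.50878207 -0.02661352  0.0750273 ] [ 0.12567582  0.01022691 -0.01272921] [ 0.37433643 -0.90608433 -0.12291364]
```

```bash
python3 -m crank '[{"tx":0.1,"ty":0,"tz":0,"wx":0,"wy":0,"wz":0},{"tx":0.15,"ty":0,"tz":0,"wx":0,"wy":0,"wz":0},{"tx":0.2,"ty":0,"tz":0,"wx":0,"wy":0,"wz":0},{"tx":0.24,"ty":0,"tz":0,"wx":0,"wy":0,"wz":0},{"tx":0.27,"ty":0,"tz":0,"wx":0,"wy":0,"wz":0},{"tx":0.27,"ty":0,"tz":0,"wx":0,"wy":0,"wz":0}]'
```

```text
time: 2.9
position: [0.5097, -0.0267, 0.0654]
tool_rot: [0.693, 1.568, -0.536]
contact_force: [-1.3, -1.2, 10.7]
width: 0.004
```

```bash
python3 -m crank '[{"tx":0.05,"ty":0,"tz":0,"wx":0,"wy":0,"wz":0},{"tx":0.05,"ty":0,"tz":0,"wx":0,"wy":0,"wz":0}]'; python3 -m crank '[{"tx":-0.9,"ty":0,"tz":0,"wx":0,"wy":0,"wz":0},{"tx":-1.8,"ty":-0.3,"tz":0,"wx":0,"wy":0,"wz":0},{"tx":-2.7,"ty":-0.6,"tz":0,"wx":0,"wy":0,"wz":0},{"tx":-3.6,"ty":-0.9,"tz":0,"wx":0,"wy":0,"wz":0},{"tx":-4.4,"ty":-1,"tz":0,"wx":0,"wy":0,"wz":0},{"tx":-4.4,"ty":-1,"tz":0,"wx":0,"wy":0,"wz":0},{"tx":-4.4,"ty":-1,"tz":0,"wx":0,"wy":0,"wz":0},{"tx":-4.4,"ty":-1,"tz":0,"wx":0,"wy":0,"wz":0}]'
```

```text
time: 3.07
position: [0.5098, -0.0267, 0.0651]
tool_rot: [0.335, 1.568, -0.895]
contact_force: [-6.6, -1.4, 24.6]
width: 0.009
time: 3.73
position: [0.4702, -0.0395, 0.2368]
tool_rot: [-1.921, 1.569, 3.133]
contact_force: [0.3, 0.4, -0.5]
width: 0.005
```

```bash
for i in 1 2 3; do python3 -m crank '[{"tx":0,"ty":0,"tz":0,"wx":0,"wy":0,"wz":0},{"tx":0,"ty":0,"tz":0,"wx":0,"wy":0,"wz":0},{"tx":0,"ty":0,"tz":0,"wx":0,"wy":0,"wz":0},{"tx":0,"ty":0,"tz":0,"wx":0,"wy":0,"wz":0},{"tx":0,"ty":0,"tz":0,"wx":0,"wy":0,"wz":0},{"tx":0,"ty":0,"tz":0,"wx":0,"wy":0,"wz":0},{"tx":0,"ty":0,"tz":0,"wx":0,"wy":0,"wz":0},{"tx":0,"ty":0,"tz":0,"wx":0,"wy":0,"wz":0}]' | head -2; done
python3 - <<'E'
from h import *
s=get_state();print(s["position"],s["joint_positions"])
c=get_calibration("wrist");w=grab_frame("wrist");np.save("cw.npy",c,allow_pickle=True)
t=grab_frame("top")
cv2.imwrite("pics/tall2.png",t)
a=cv2.resize(w[0:300,100:500],None,fx=1.5,fy=1.5,interpolation=3)[:, :]
cv2.imwrite("pics/w2.png",cv2.resize(w[60:300,100:420],None,fx=2.5,fy=2.5,interpolation=3))
for yb in(-4,-40,-76):
    P=np.array([.509,.0163,0])+np.array([.9410,.3385,0])*.0025+np.array([-.3385,.941,0])*yb/1e3
    print(yb,P,[w2px(c,[P[0],P[1],z]) for z in(.048,.055)])
E
```

```text
time: 4.4
position: [0.4708, -0.0396, 0.2377]
time: 5.07
position: [0.4708, -0.0396, 0.2377]
time: 5.73
position: [0.4708, -0.0396, 0.2377]
[ 0.47082686 -0.03955577  0.23774708] [ 0.62306459 -0.05171079 -0.56985092  1.83155794 -0.02847041  1.35364864
 -1.16933052]
-4 [0.5127065  0.01338225 0.        ] [array([283.59572843, 120.8099699 ]), array([282.89343168, 121.32026047])]
-40 [ 0.5248925  -0.02049375  0.        ] [array([318.5612935 , 120.65426393]), array([318.55506486, 121.16155083])]
-76 [ 0.5370785  -0.05436975  0.        ] [array([353.53983989, 120.49850016]), array([354.23020146, 121.0027811 ])]
```

View pics/w2.png

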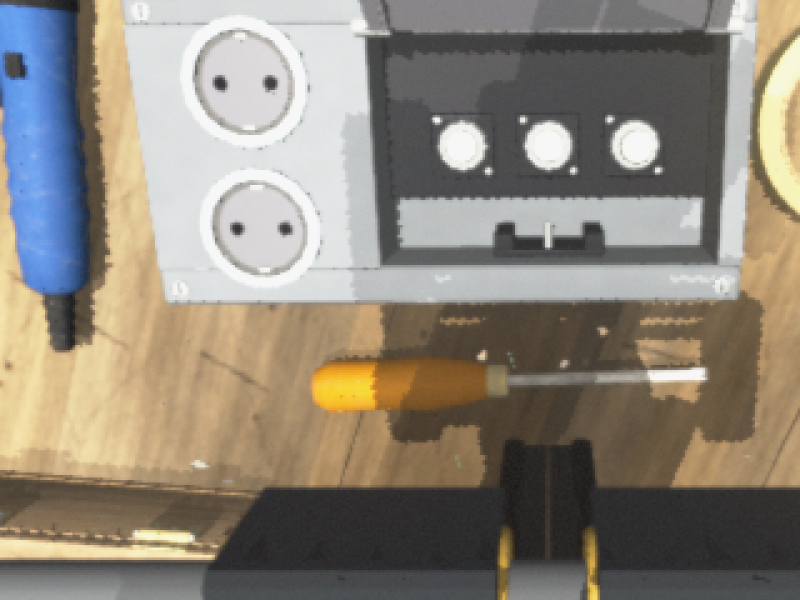

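The hatch is open. Three buttons show at crop (462,145), (548,145) and (634,145), which is wrist pixel (285/319/354, 118), about 3 px (2.5 mm) towards the hinge from the prediction. Next I need to find which one stands proud, using oblique views.

Run:
```python
from h import *
c=get_calibration("scene");s=grab_frame("scene");p=w2px(c,[.525,-.02,.05]);print(p)
u,v=p.astype(int);a=cv2.resize(s[v-25:v+25,u-40:u+40],None,fx=10,fy=6*10/6,interpolation=cv2.INTER_CUBIC)
cv2.imwrite("pics/s2.png",a[:500])
```

```text
[342.73208602 196.92022979]
```

View pics/s2.png

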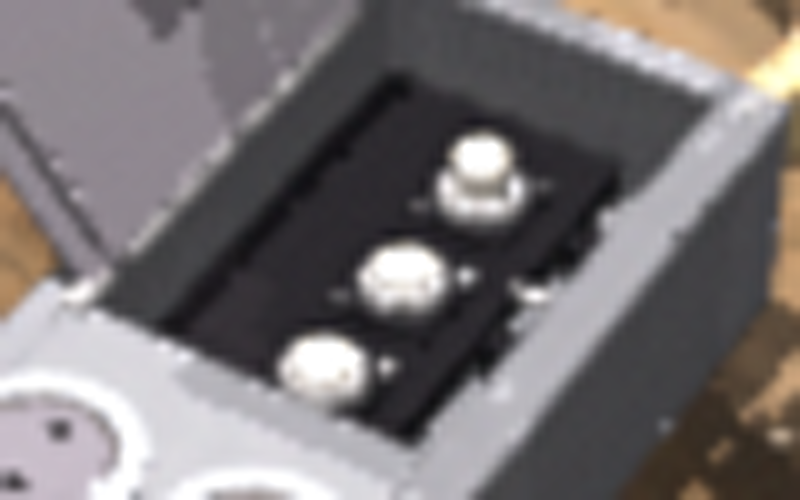

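The far (-y) button, top at crop (481,150), clearly stands higher, so that is the tripped one.

Run:
```python
from h import *
c=get_calibration("wrist");C=-np.array(c["R"]).T@np.array(c["t"]);s=get_state()
bx=np.array([.941,.3385,0])
print("cam-tcp",C-s["position"],(C-s["position"])@bx)
W=px2w(c,353.6,118,.055);print("wrist",W)
cs=get_calibration("scene");S=px2w(cs,302+48.1-.45,171+15-.45,.055);print("scene",S)
print("tool W",tool(W-s["position"]),"tool S",tool(S-s["position"]))
```

```text
cam-tcp [0.077784   0.02712288 0.16103543] 0.08237584251519255
wrist [ 0.53961638 -0.05269705  0.055     ]
scene [ 0.54092819 -0.05427063  0.055     ]
tool W [4.56861549 1.51049008 0.88558683] tool S [4.56861889 1.52821635 0.93363793]
```

```bash
python3 -m crank '[{"tx":0,"ty":0.75,"tz":0.45,"wx":0,"wy":0,"wz":0},{"tx":0.3,"ty":1.52,"tz":0.91,"wx":0,"wy":0,"wz":0},{"tx":1.2,"ty":1.52,"tz":0.91,"wx":0,"wy":0,"wz":0},{"tx":2.1,"ty":1.52,"tz":0.91,"wx":0,"wy":0,"wz":0},{"tx":3.0,"ty":1.52,"tz":0.91,"wx":0,"wy":0,"wz":0},{"tx":3.8,"ty":1.52,"tz":0.91,"wx":0,"wy":0,"wz":0},{"tx":3.8,"ty":1.52,"tz":0.91,"wx":0,"wy":0,"wz":0},{"tx":3.8,"ty":1.52,"tz":0.91,"wx":0,"wy":0,"wz":0}]'
python3 -m crank '[{"tx":0,"ty":0,"tz":0,"wx":0,"wy":0,"wz":0},{"tx":0,"ty":0,"tz":0,"wx":0,"wy":0,"wz":0},{"tx":0,"ty":0,"tz":0,"wx":0,"wy":0,"wz":0}]' >/dev/null
python3 - <<'E'
from h import *
s=get_state();print(s["position"],tool(np.array([.540,-.0535,.055])-s["position"]),s["contact_force"])
E
```

```text
time: 6.55
position: [0.5391, -0.0533, 0.0847]
tool_rot: [-2.197, 1.567, 2.857]
contact_force: [0.2, 0.4, 0.4]
width: 0.001
[ 0.542082   -0.05369594  0.08823142] [ 0.83055355 -0.05038678 -0.02407765] [ 0.43423772 -0.11823788 -0.18207812]
```

```bash
python3 -m crank '[{"tx":0.4,"ty":-0.05,"tz":0,"wx":0,"wy":0,"wz":0},{"tx":0.7,"ty":-0.05,"tz":0,"wx":0,"wy":0,"wz":0},{"tx":0.8,"ty":-0.05,"tz":0,"wx":0,"wy":0,"wz":0},{"tx":0.9,"ty":-0.05,"tz":0,"wx":0,"wy":0,"wz":0},{"tx":0.96,"ty":-0.05,"tz":0,"wx":0,"wy":0,"wz":0},{"tx":1.0,"ty":-0.05,"tz":0,"wx":0,"wy":0,"wz":0},{"tx":1.04,"ty":-0.05,"tz":0,"wx":0,"wy":0,"wz":0},{"tx":1.04,"ty":-0.05,"tz":0,"wx":0,"wy":0,"wz":0}]'
```

```text
time: 7.47
position: [0.5384, -0.0545, 0.0469]
tool_rot: [-0.936, 1.569, -2.165]
contact_force: [-8.5, 0.1, 19.4]
width: 0.002
```

It is at the bottom stop (z 0.047, 19 N). I'll hold briefly, then lift straight up and back off.

```bash
python3 -m crank '[{"tx":0.02,"ty":0,"tz":0,"wx":0,"wy":0,"wz":0},{"tx":0.02,"ty":0,"tz":0,"wx":0,"wy":0,"wz":0},{"tx":0.02,"ty":0,"tz":0,"wx":0,"wy":0,"wz":0},{"tx":0.02,"ty":0,"tz":0,"wx":0,"wy":0,"wz":0}]' | grep -v rot
python3 -m crank '[{"tx":-0.6,"ty":0,"tz":0,"wx":0,"wy":0,"wz":0},{"tx":-1.4,"ty":0,"tz":0,"wx":0,"wy":0,"wz":0},{"tx":-2.3,"ty":-0.1,"tz":0,"wx":0,"wy":0,"wz":0},{"tx":-3.2,"ty":-0.5,"tz":0,"wx":0,"wy":0,"wz":0},{"tx":-4.0,"ty":-1,"tz":0,"wx":0,"wy":0,"wz":0},{"tx":-4.5,"ty":-1.5,"tz":0,"wx":0,"wy":0,"wz":0},{"tx":-4.5,"ty":-1.5,"tz":0,"wx":0,"wy":0,"wz":0},{"tx":-4.5,"ty":-1.5,"tz":0,"wx":0,"wy":0,"wz":0}]'
python3 - <<'E'
from h import *
s=grab_frame("scene");u,v=342,196
cv2.imwrite("pics/s3.png",cv2.resize(s[v-60:v+60,u-80:u+80],None,fx=5,fy=5,interpolation=cv2.INTER_CUBIC))
E
```

```text
time: 7.8
position: [0.5384, -0.0544, 0.0468]
contact_force: [-11.2, -0.5, 25.3]
width: 0.004
time: 8.47
position: [0.4826, -0.0748, 0.2248]
tool_rot: [0.742, 1.566, -0.488]
contact_force: [-0.6, 0.2, 0.1]
width: 0.006
```

View pics/s3.png

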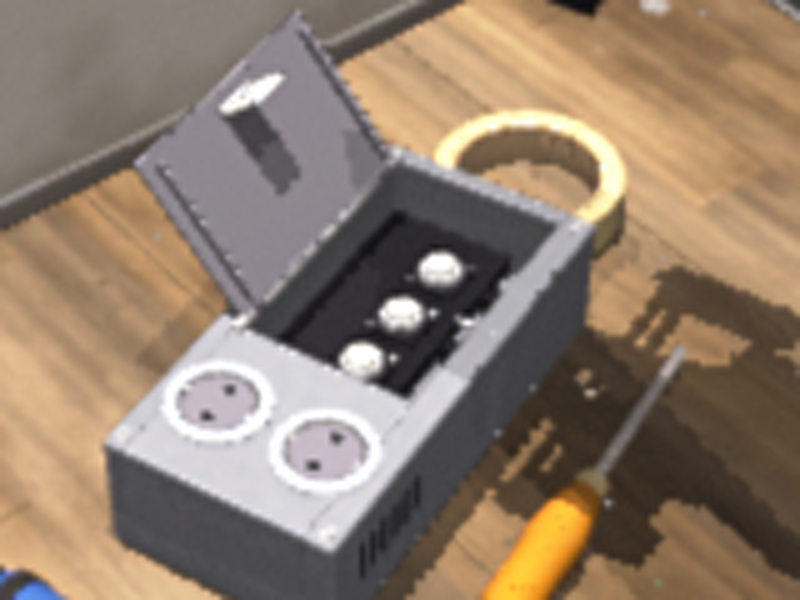

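The hatch stands open, all three buttons are level (crop (440,268), (402,314), (361,358)), and the tools have not moved. Handing in.

```bash
python3 -c "
from h import *
print(hand_in())"
```

```text
the job is handed in; nothing more can be done
None
```

The job is done and handed in at about 8.5 s of the 40 s allowed; `hand_in` gives no verdict.

- **Hatch:** I pressed it once at the thumb ring until it bottomed (fingertip at z about 0.065 m, 25 N), then let go. It swung open by itself, and the arm waited clear of the box for about 2 s before going back in.
- **Button:** The tripped breaker was the one at the -y end of the row. I pushed its button to the bottom stop (fingertip at z about 0.047 m, 25 N) and held it there for about 0.3 s before lifting.
- **Last picture:** The hatch was open, all three buttons were level, and the arm was clear with about 0 N on the tool. The tape and screwdriver looked unmoved. Only a corner of the glue pen was in view, but the arm never went near it.
- **Disagreement:** The wrist camera put the ring and the buttons about 3 mm nearer the hinge than the top camera did. That was well within the room available. No check failed.

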